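# Weigh two tasting cups and keep the heavier

## Robot

A 6-joint arm with a two-finger parallel gripper is mounted at the origin on the work surface. World frame = base frame: x ahead of the robot, y to its left, z up, the work surface at z = 0. Lengths are in m, angles in degrees, forces in N, time in s.
With the tool pointing down it reaches from about 0.4 to 0.825 m from the base axis. Payload 7 kg.
Tool frame: the origin (TCP) lies midway between the tips of the shut fingers; the grasp point (between the pads) lies 19 mm behind it; z points along the fingers, y is the direction in which the jaws open and shut (so a half turn about z gives the same grasp; the last joint's range is limited). The gripper opens to 88 mm and grips with 3 to 60 N. Pads are 19 mm wide; open, the fingers measure 130 mm over their backs; the gripper's body (78 mm by 193 mm) begins 47 mm behind the grasp point.
Start: joints at [-52.706, 20.546, 0.682, 0, -70.136, -16.507], TCP at [0.24, -0.631, 0.227] pointing down, gripper open.
Joint ranges: [-176.03, 176.03], [-82.01, 121.73], [-58.28, 71.71], [-173.87, 95.51], [-174.79, -0.11], [-173.66, 173.66]. Speed limits (degrees/s): [136.94, 136.94, 172.46, 180, 180, 180].

## Interface

Orientations are given as a 3x3 rotation matrix whose columns are the frame's x, y, z axes.
In Python, from rig import robot gives the robot as it stands. Calls block until the motion is done:
- robot.goto(position, orientation): joint-space move of the TCP to a pose.
- robot.servo_line(position, ori=None, speed=0.15): straight line of the TCP; ori=None keeps the orientation; speed is the mean speed in m/s.
- robot.movej(angles): joint-space move.
- robot.move_gripper(opening): opening from 0.0 (shut) to 1.0 (fully open); the grip force is fixed at half the most; returns when the fingers have stopped.
- robot.dwell(seconds).
- robot.ik(position, orientation): joint angles nearest the present ones, or None.
- robot.grab_frame(name): name is "scene" or "top" or "wrist"; returns (picture, depth): 400x640x3 uint8, red, green, blue; 400x640 float32, m along the optical axis (not along the pixel's ray), 0 where there is no reading.
- robot.camera_info(name): a dict with "vfov" (degrees; the focal length in pixels is half the picture's height over the tangent of half this angle, whatever the lens; pixels are square), "cx", "cy" (the principal point, pixels), "k1" (the pictures are not rectified: a ray, as slopes to the right and down, at radius r is drawn at 1 + k1 r^2 times it, then the intrinsics apply), "view" (4x4, takes a point from world to camera coordinates); the wrist camera has in their place "T_tool_cam" (4x4, takes a point from camera to tool coordinates, whose origin is the TCP and whose axes are the flange's). Camera axes: x right, y down, z forward; pixel columns grow to the right and rows downward; lengths in m; the calibration is good to about 2 mm. A picture is of the moment at which its call begins: read the wrist's pose just before it. camera_info takes no time and is no camera call.
A pose or a line that the arm cannot do raises robot.Unreachable and nothing moves.
- robot.job_done(): hands the job in, once; it reports no verdict.
Readings, each from a call of its own:
- robot.read_t(): time.
- robot.read_qpos(): joint angles.
- robot.read_qvel(): joint speeds.
- robot.read_effort(): joint torques, N m.
- robot.read_position(): TCP position.
- robot.read_tcp_rot(): TCP orientation.
- robot.read_force(): force on the tool from outside, world axes, zero at the start.
- robot.read_ft_torque(): the same for the moment, N m.
- robot.read_grip_width(): opening from 0.0 (shut) to 1.0 (fully open).
Only numpy, scipy, OpenCV 4.12 (cv2) and the standard library are available. Lean on these libraries where they do the work, as an engineer would, in place of code of your own. Each camera call takes 0.05 s, during which the arm holds its last target. There are 200 camera calls.

## Task

Weigh the two white tasting cups against each other: stand one, then the other, on opposite arms of the brass balance, each slid gently outward along its trough until it rests against the black rubber stop, and let go so that one side drops. Then set the cup that dropped, the heavier, gently upright and fully down in the empty well of the red gift case, and leave the lighter one standing on its arm. Do not press hard on the balance, and leave the green cup, the lilac cup and the blue tea caddy alone.

Things in the scene. Friction and masses are not known exactly. Their poses are not given: they have to be found in the camera images.
- cup_a: white tasting cup, open top, round: 50 mm across at the foot, 52 mm from mid-height to the rim, 56 mm tall, wall 4.5 mm, bottom 14 mm thick; 100 to 170 g; loose. Looks just like the other white cup; only weighing shows which is heavier (by a fifth or more). Origin: centre of its underside, z up through the cup; its turn about z means nothing.
- cup_b: white tasting cup, open top, round: 50 mm across at the foot, 52 mm from mid-height to the rim, 56 mm tall, wall 4.5 mm, bottom 14 mm thick; 100 to 170 g; loose. Looks just like the other white cup; only weighing shows which is heavier (by a fifth or more). Origin: centre of its underside, z up through the cup; its turn about z means nothing.
- beam_mid (a point): middle of the beam, at trough-floor height (86 mm above the table when level); turns and tilts with the beam: +y along the left arm, -y the right, z up. Across each arm a black rubber stop (50 mm wide, 6 mm thick, top 24 mm above the floor); both equally far out, but how far varies and is not measured: inner face 110 to 146 mm from the middle. A stop holds against about 12 N, then may slip.
- beam (a joint): tilt of the beam, rad, -0.07 to 0.07. 0 is level, where a weak spring keeps it when empty. Positive: the left (+y) arm is up, the right one has dropped. One cup alone, or the heavier of two, drops its side fully (about 8 mm at the stop) onto a firm limit in well under a second; the hinge is nearly free and lightly damped.
- balance: brass pivot balance fixed to the table: dark wooden foot 110 x 170 x 14 mm, beam on a pivot 80 mm up; its column is sprung and gives 1 mm per 3 N. Beam: trough 320 mm long, 64 mm wide, 58 mm between its fences, which are 3 mm thick and stand 8 mm above the trough floor; a dark hub, 16 mm high above the floor, fills its middle 36 mm. Origin: centre of the foot's underside; y along the beam, z up.
- case: shallow gift case, fixed: 218 x 118 mm, dark wooden rim 17 mm high round a red insert 14 mm high with two round wells 58 mm across and 8 mm deep, centres 98 mm apart along the case's x. Origin: centre of its underside.
- well (a point): centre of the floor of the empty well of the case, 6 mm above the table; z up. The well at the other end holds the green cup.
- green_cup: green cup of the same shape as the white ones, standing in the case's other well; loose, leave it alone. Origin: centre of its underside.
- lilac_cup: lilac cup of the same shape, standing on the table; loose, leave it alone. Origin: centre of its underside.
- caddy: blue tea caddy with a dark lid, round, 62 mm across, 95 mm tall; loose, leave it alone. Origin: centre of its underside.
Mind the look-alikes: they are no part of the job. What is shaped like the cup_b but purple is not meant. Leave any brown look-alike of the cup_a alone.

How it is judged:
By the outcome, as a careful person would: the job done as asked, in the order asked, and still so for the second after the job is handed in, with the robot touching nothing.
It also fails if it takes over 72 s, if anything falls off the work surface, if the arm or the gripper's body presses on something with over 40 N, if the wrist force passes 120 N, or if a joint passes its speed limit or range.

## Working session

There is one attempt and no reset: what is moved stays moved. The work goes in short steps, each a Python script; the robot and the scene stay as the last script left them, time stands still between calls to the robot, and variables do not carry over. Pictures are saved under pics/ and viewed, about 8 in all and at most 12, crops included, and the job is handed in when it is done.

```bash
mkdir -p pics; ls
python3 - <<'E'
from rig import robot
import cv2,numpy as np
for n in("scene","top"):
    im,d=robot.grab_frame(n); cv2.imwrite(f"pics/{n}0.png",im[:,:,::-1]); np.savez(f"{n}0.npz",im=im,d=d)
    print(n,robot.camera_info(n))
print(robot.camera_info("wrist")); print(robot.read_t(),robot.read_tcp_rot())
E
```

```text
pics
scene {'vfov': 46.93449984991448, 'cx': 318.29373367051164, 'cy': 201.23611871441003, 'k1': -0.12822227340793452, 'view': array([[-0.17305135,  0.98487946,  0.00810459,  0.12248304],
       [ 0.66336089,  0.12263243, -0.73818265, -0.28580362],
       [-0.72801481, -0.12236724, -0.67455222,  1.45971575],
       [ 0.        ,  0.        ,  0.        ,  1.        ]])}
top {'vfov': 55.32960766895489, 'cx': 319.268708007658, 'cy': 204.37318257568782, 'k1': -0.053590081503081304, 'view': array([[ 0.01005801, -0.99967273, -0.02352162, -0.0013766 ],
       [-0.98872957, -0.00642853, -0.1495744 ,  0.5081727 ],
       [ 0.14937424,  0.02476094, -0.98847065,  0.92300826],
       [ 0.        ,  0.        ,  0.        ,  1.        ]])}
{'vfov': 71.1644138758788, 'cx': 321.17254829244473, 'cy': 203.58331315883092, 'k1': -0.00680445569222573, 'T_tool_cam': array([[-2.97235614e-04, -9.56673059e-01, -2.91164164e-01,
         7.95937016e-02],
       [ 9.99999952e-01, -3.08547052e-04, -7.06456380e-06,
         2.89605467e-04],
       [-8.30793665e-05, -2.91164152e-01,  9.56673105e-01,
        -1.57209577e-01],
       [ 0.00000000e+00,  0.00000000e+00,  0.00000000e+00,
         1.00000000e+00]])}
0.1 [[-9.34952418e-01 -3.54772509e-01 -6.65254999e-04]
 [-3.54773106e-01  9.34951425e-01  1.36942198e-03]
 [ 1.36147839e-04  1.51635897e-03 -9.99998841e-01]]
```

View pics/top0.png

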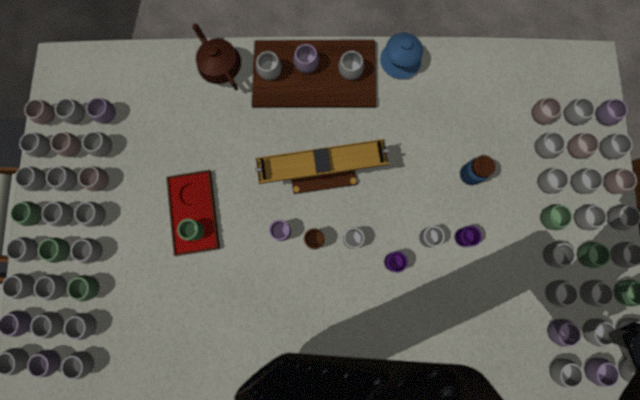

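View pics/scene0.png

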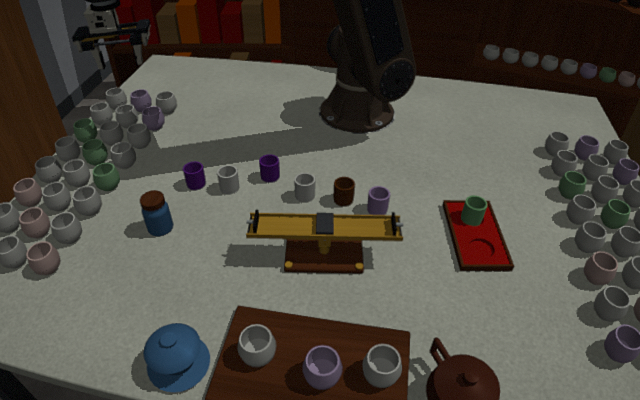

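Top view: white cups at about (354,238) and (432,236), balance centred at about (322,160), case at about (193,212) with its empty well at (188,195). The scene view agrees. Next I'll get metric positions.

```bash
cat > h.py <<'E'
import numpy as np, cv2
from rig import robot
def K(ci,shape=(400,640)):
    f=shape[0]/2/np.tan(np.radians(ci['vfov'])/2); return f
def cloud(name,d,T=None):
    """world points for each pixel (HxWx3); T = tool pose 4x4 for wrist"""
    ci=robot.camera_info(name); f=K(ci); v,u=np.mgrid[0:400,0:640].astype(float)
    xd=(u-ci['cx'])/f; yd=(v-ci['cy'])/f; x,y=xd.copy(),yd.copy()
    for _ in range(8):
        s=1+ci['k1']*(x*x+y*y); x,y=xd/s,yd/s
    P=np.stack([x*d,y*d,d,np.ones_like(d)],-1)
    M=T@ci['T_tool_cam'] if name=="wrist" else np.linalg.inv(ci['view'])
    return (P@M.T)[...,:3]
def tool():
    T=np.eye(4); T[:3,:3]=robot.read_tcp_rot(); T[:3,3]=robot.read_position(); return T
def wrist(fn=None):
    T=tool(); im,d=robot.grab_frame("wrist")
    if fn: cv2.imwrite(fn,im[:,:,::-1])
    return im,cloud("wrist",d,T),d
def circ(p):
    A=np.c_[2*p,np.ones(len(p))]; s=np.linalg.lstsq(A,(p**2).sum(1),rcond=None)[0]
    return s[:2],np.sqrt(s[2]+s[:2]@s[:2])
def ori(yaw,tilt=0):
    """tool down, jaw (y) axis at yaw deg; tilt about jaw axis"""
    a=np.radians(yaw); y=np.array([np.cos(a),np.sin(a),0]); z=np.array([0,0,-1.]); 
    R=np.c_[np.cross(y,z),y,z]
    return cv2.Rodrigues(y*tilt)[0]@R
E
python3 - <<'E'
from h import *
D=np.load("top0.npz"); im,d=D['im'],D['d']; P=cloud("top",d)
hsv=cv2.cvtColor(im,cv2.COLOR_RGB2HSV)
for n,(u,v) in dict(A=(354,238),B=(432,236),lilac=(281,230),green=(190,230),brown=(314,239),purp=(396,261),purp2=(468,236)).items():
    q=P[v-16:v+16,u-16:u+16].reshape(-1,3); q=q[(q[:,2]>.048)&(q[:,2]<.066)]
    print(n,len(q),circ(q[:,:2]),np.median(q[:,2]))
m=(hsv[...,0]>15)&(hsv[...,0]<28)&(hsv[...,1]>130)&(hsv[...,2]>60); m[:120]=0;m[200:]=0;m[:,:240]=0;m[:,400:]=0
q=P[m];q=q[(q[:,2]>.07)&(q[:,2]<.11)]; r=cv2.minAreaRect(q[:,:2].astype(np.float32)*1000); print("beam",len(q),np.median(q[:,2]),r)
m=(hsv[...,0]<5)&(hsv[...,1]>200)&(hsv[...,2]>60); m[:160]=0;m[260:]=0;m[:,:160]=0;m[:,225:]=0
q=P[m]; print("case",len(q),np.median(q[:,2]),cv2.minAreaRect(q[:,:2].astype(np.float32)*1000))
w=P[165:260,160:225].reshape(-1,3); print("floor",np.median(P[300:310,150:200,2]))
print(P[160,322],P[167,262],P[150,384])
E
```

```text
A 117 (array([ 0.42392857, -0.08243147]), np.float64(0.023502252261513534)) 0.05425230964713246
B 135 (array([ 0.42946809, -0.27715499]), np.float64(0.023912195664248553)) 0.05355140818731041
lilac 120 (array([0.44208317, 0.100957  ]), np.float64(0.02365879408040626)) 0.05367958762916719
green 162 (array([0.44047889, 0.32726415]), np.float64(0.023391501201927782)) 0.05923391653150761
brown 114 (array([0.42195368, 0.01481902]), np.float64(0.02352672168338943)) 0.054310038860897025
purp 126 (array([ 0.36636957, -0.18609506]), np.float64(0.02284283590160512)) 0.05406391401297972
purp2 129 (array([ 0.4304348 , -0.36863768]), np.float64(0.022951322731715042)) 0.053422597825119156
beam 2689 0.08507156225707901 ((606.3741455078125, -2.8336181640625), (63.1246337890625, 314.2047119140625), 8.944737434387207)
case 1942 0.01268847810669188 ((483.1417236328125, 191.05393981933594), (434.62701416015625, 217.08963012695312), 87.32837677001953)
floor -0.0010952779342694452
[ 0.60595725 -0.00422276  0.10213292] [0.58663466 0.13836195 0.10856864] [ 0.63151975 -0.15278611  0.10173776]
```

Run:
```python
from h import *
robot.goto([0.53,-0.03,0.22],ori(90))
im,P,d=wrist("pics/w1.png"); np.savez("w1.npz",im=im,P=P)
print(robot.read_t(),robot.read_force(),robot.read_qpos())
for y in (9,-171): print(y,[robot.ik(p,ori(y)) for p in ([.424,-.082,.04],[.429,-.277,.04],[.59,.1,.11],[.62,-.1,.11])])
```

```text
2.525 [-0.19006279 -1.04138135 -0.23287877] [ 1.78778622e+01  7.23278341e+00 -1.80005046e+01  5.93342074e-03
 -6.47742652e+01 -1.07924605e+02]
9 [array([ 15.42197031,  10.57885059, -42.8102753 ,   0.        ,
       -36.61087411, 173.57802969]), array([ -10.78873961,   17.03623849,  -33.12214063,    0.        ,
        -39.84162088, -160.21126039]), array([ 28.31371499,  19.09384217, -17.94639951,   0.        ,
       -52.95975832, 160.68628501]), None]
-171 [array([ 15.42197031,  10.57885059, -42.8102753 ,   0.        ,
       -36.61087411,  -6.42197031]), array([-10.78873961,  17.03623849, -33.12214063,   0.        ,
       -39.84162088,  19.78873961]), array([ 28.31371499,  19.09384217, -17.94639951,   0.        ,
       -52.95975832, -19.31371499]), array([  8.62035382,  21.58103118, -14.06665139,   0.        ,
       -54.35231743,   0.37964618])]
```

View pics/w1.png

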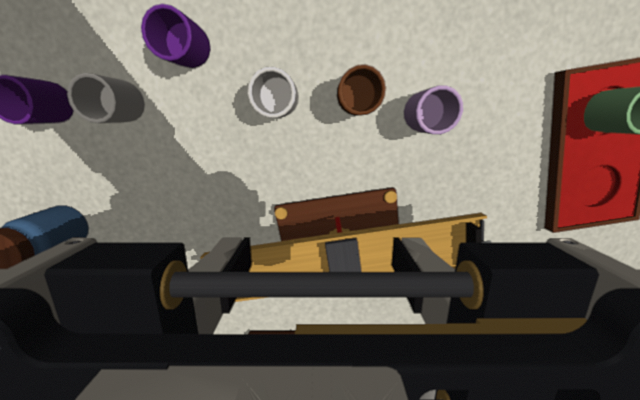

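The wrist view shows white cups at (270,92) and (105,98), the empty well at (603,185), and the beam partly hidden behind the fingers.

Run:
```python
from h import *
D=np.load("w1.npz"); im,P=D['im'],D['P']
def cup(u,v,r=45):
    q=P[max(v-r,0):v+r,max(u-r,0):u+r].reshape(-1,3); q=q[(q[:,2]>.051)&(q[:,2]<.062)]
    return len(q),*circ(q[:,:2]),np.median(q[:,2])
print("A",cup(270,92)); print("B",cup(95,98,32))
hsv=cv2.cvtColor(im,cv2.COLOR_RGB2HSV); red=((hsv[...,0]<6)|(hsv[...,0]>174))&(hsv[...,1]>150)
sub=red.copy(); sub[:,:545]=0; sub[:60]=0; sub[240:]=0
q=P[sub]; print("red z",np.percentile(q[:,2],[2,10,30,50,70,90]))
f=q[q[:,2]<.010]; print("wellfloor",len(f), f.mean(0), cv2.minEnclosingCircle((f[:,:2]*1000).astype(np.float32)))
t=q[(q[:,2]>.010)]; print(t[:,:2].min(0),t[:,:2].max(0))
# left red edge line: leftmost red px per row
e=np.array([P[v,np.where(sub[v])[0].min()] for v in range(100,215)]); 
vx=cv2.fitLine(e[:,:2].astype(np.float32),cv2.DIST_HUBER,0,.01,.01).ravel(); print("edge",vx,np.degrees(np.arctan2(vx[1],vx[0])))
# top cam
D=np.load("top0.npz"); P2=cloud("top",D['d']); h2=cv2.cvtColor(D['im'],cv2.COLOR_RGB2HSV)
m=((h2[...,0]<6)|(h2[...,0]>174))&(h2[...,1]>150); m[:165]=0;m[260:]=0;m[:,:163]=0;m[:,225:]=0
m&=(P2[...,2]<.03)&(P2[...,2]>0.0)
m=cv2.morphologyEx(m.astype(np.uint8),cv2.MORPH_OPEN,np.ones((5,5)))>0
q=P2[m]; print("case",len(q),cv2.minAreaRect(q[:,:2].astype(np.float32)*1000)); f=q[q[:,2]<.0085]; print(len(f),f.mean(0))
```

```text
A (645, array([ 0.42320837, -0.0837207 ]), np.float64(0.023500531935186572), np.float64(0.05471056903446747))
B (765, array([ 0.42868846, -0.27946515]), np.float64(0.023733308664607444), np.float64(0.054618708387021264))
red z [0.0041966  0.00544569 0.01228038 0.01284878 0.01333793 0.01400216]
wellfloor 1410 [0.531378   0.34628103 0.00530029] ((488.8948974609375, 337.88751220703125), 77.90423583984375)
[ 0.38577437 -0.03042189] [0.59575978 0.40429761]
edge [0.98705226 0.16039899 0.49494398 0.2844438 ] 9.230055
case 2338 ((490.5654296875, 336.76873779296875), (201.71768188476562, 109.11443328857422), 9.397734642028809)
357 [0.53384458 0.34539754 0.00503424]
```

Run:
```python
from h import *
robot.servo_line([0.68,-0.02,0.25],speed=.25)
im,P,d=wrist("pics/w2.png"); np.savez("w2.npz",im=im,P=P)
print(robot.read_t())
hsv=cv2.cvtColor(im,cv2.COLOR_RGB2HSV)
m=(hsv[...,0]>12)&(hsv[...,0]<30)&(hsv[...,1]>110)&(P[...,2]>.07)&(P[...,2]<.11)&(abs(P[...,0]-.606)<.07)
q=P[m]; print(len(q),np.percentile(q[:,2],[5,50,95]),cv2.minAreaRect(q[:,:2].astype(np.float32)*1000))
```

```text
3.3417
14215 [0.08384806 0.08518088 0.09328419] ((606.325439453125, -4.87518310546875), (64.2520980834961, 319.18536376953125), 8.826986312866211)
```

View pics/w2.png

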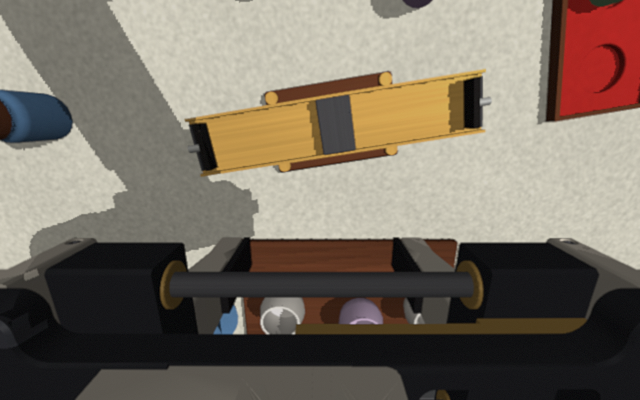

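Here the whole beam is visible, with the hub at (336,125), stops at about (204,147) and (472,102), and the well at (602,68). I'll measure the stops, hub and well.

Run:
```python
from h import *
D=np.load("w2.npz"); im,P=D['im'],D['P']
c=np.array([.6063,-.0045]); a=np.radians(8.85); ex=np.array([np.cos(a),np.sin(a)]); ey=np.array([-ex[1],ex[0]])
q=P[...,:2]-c; X=q@ex; Y=q@ey; Z=P[...,2]
c_=(abs(X)<.020)
for lo,hi,n in((-.17,-.08,"R"),(.08,.17,"L")):
    m=c_&(Y>lo)&(Y<hi)&(Z>.1)&(Z<.12); print(n,"stop top",m.sum(),np.percentile(Y[m],[2,10,50,90,98]),np.median(Z[m]))
m=c_&(abs(Y)<.05)&(Z>.096)&(Z<.11); print("hub",np.percentile(Y[m],[1,5,50,95,99]),Z[m].mean())
m=(abs(Y)<.155)&(abs(Y)>.03)&(Z>.080)&(Z<.0875)&(abs(X)<.04);print("floor X",np.percentile(X[m],[0.5,2,50,98,99.5]))
for s in (-1,1):
    m=(abs(Y*s-.07)<.03)&(Z>.080)&(Z<.0875)&(abs(X)<.04);print("floor z",s,np.median(Z[m]))
m=(abs(Y)<.15)&(Z>.090)&(Z<.098);print("fences",np.median(X[m&(X<0)]),np.median(X[m&(X>0)]),np.median(Z[m]))
hsv=cv2.cvtColor(im,cv2.COLOR_RGB2HSV); red=((hsv[...,0]<6)|(hsv[...,0]>174))&(hsv[...,1]>150)
q=P[red&(abs(P[...,0]-.538)<.045)&(abs(P[...,1]-.344)<.045)]; f=q[(q[:,2]<.0085)&(q[:,2]>.003)]
print(len(f),f.mean(0),cv2.minEnclosingCircle((f[:,:2]*1000).astype(np.float32)),np.median(q[:,2]))
```

```text
R stop top 398 [-0.1596244  -0.15238964 -0.14219159 -0.1399271  -0.13968411] 0.10773516945999256
L stop top 477 [0.13858766 0.13891832 0.14088509 0.15041363 0.15950176] 0.10768096661012005
hub [-0.01779748 -0.01632528 -0.00013661  0.01583051  0.01735302] 0.10094076843213372
floor X [-0.02903914 -0.02826258 -0.00124248  0.02813505  0.02893005]
floor z -1 0.08499689190636606
floor z 1 0.0850048600611073
fences -0.030235039328436027 0.030076967327617925 0.09303015789778285
1517 [0.53603282 0.34713131 0.00517467] ((536.9036254882812, 345.1959533691406), 28.522300720214844) 0.012549930625689237
```

```bash
cat >> h.py <<'E'
C=np.array([.6063,-.0045]); _a=np.radians(8.85); EX=np.array([np.cos(_a),np.sin(_a)]); EY=np.array([-EX[1],EX[0]])
R0=ori(8.85-180)
def bp(y,z,x=0): return [*(C+EX*x+EY*y),z]
def F(n=5):
    r=[]
    for _ in range(n): r.append(robot.read_force()); robot.dwell(.01)
    return np.mean(r,0)
def pick(x,y,z=.02):
    robot.goto([x,y,z+.07],R0); robot.servo_line([x,y,z],speed=.12); robot.move_gripper(.5)
    print("grip",robot.read_grip_width()); robot.servo_line([x,y,z+.12],speed=.15)
def slide(s,y0,ymax,z,R=None,thr=2.0,slope=0.):
    robot.dwell(.15); f0=F(); y=y0; 
    while y<ymax:
        y+=.0005; robot.servo_line(bp(s*y,z+slope*(y-y0)),ori=R,speed=.012)
        f=F(3)-f0; fo=-s*f[:2]@EY
        if fo>thr: break
    print("slide end",y,"outward resist",fo,"fz",f[2],"fx",f[:2]@EX,robot.read_t())
    return y
E
python3 - <<'E'
from h import *
robot.goto([.45,-.05,.2],R0)
pick(.4235,-.083)
robot.goto(bp(.095,.16),R0)
robot.servo_line(bp(.095,.125),speed=.1); robot.dwell(.15); f0=F()
robot.servo_line(bp(.095,.1065),speed=.06); print("down",F()-f0,robot.read_t())
robot.servo_line(bp(.1085,.1065),speed=.05)
y=slide(1,.1085,.120,.1065)
open("ya","w").write(str(y))
robot.dwell(.1);im,P,d=wrist("pics/w3.png")
im,d=robot.grab_frame("scene"); cv2.imwrite("pics/s3.png",cv2.resize(im[170:290,200:460,::-1],None,fx=3,fy=3))
E
```

```text
grip 0.5738303329402552
down [ 0.28729324 -0.18096488  0.15659719] 9.875
slide end 0.1165 outward resist 2.088931140028466 fz 0.03275710256392883 fx 0.0924984457166392 14.8833
```

View pics/s3.png

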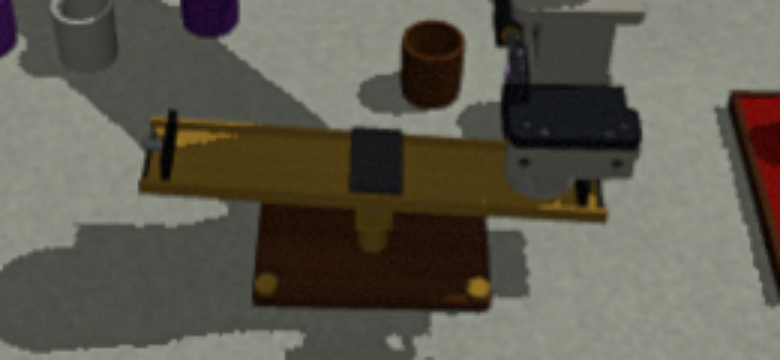

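The beam reads tilted because my push on the stop, above the hinge, tipped it left-down. A release now would drop the cup about 8 mm, so I'll back off, follow the beam down to its limit with the tool tilted to match, and slide to contact there.

```bash
cat >> h.py <<'E'
def tb(y,h,th=.07):
    """TCP for beam-frame y, height h above pivot; th>0: left arm dropped"""
    c,s=np.cos(th),np.sin(th); return bp(y*c+h*s,.080+h*c-y*s)
RT=ori(8.85-180,.07)
def tslide(s,y0,ymax,h,th=.07,R=RT,thr=1.6,f0=None):
    y=y0; fo=0
    while y<ymax and fo<thr:
        y+=.0005; robot.servo_line(tb(s*y,h,th),ori=R,speed=.012); f=F(3)-f0; fo=-s*f[:2]@EY
    print("slide end",y,"resist",fo,"f",f,robot.read_t()); return y
def stops(fn):
    im,d=robot.grab_frame("scene"); cv2.imwrite(fn,cv2.resize(im[170:290,200:460,::-1],None,fx=3,fy=3))
E
python3 - <<'E'
from h import *
robot.servo_line(bp(.112,.1075),speed=.05); robot.dwell(.2); f0=F()
robot.servo_line(tb(.112,.030),ori=RT,speed=.03); print(F()-f0)
for h in(.0285,.0275,.0265,.026): 
    robot.servo_line(tb(.112,h),ori=RT,speed=.02); f=F()-f0; print(h,f)
    if f[2]>1.2: break
y=tslide(1,.1125,.120,h,f0=f0)
stops("pics/s4.png")
robot.move_gripper(.85); print(robot.read_t(),robot.read_position(),F()-f0)
robot.servo_line(tb(y,.10),speed=.12); robot.dwell(.1)
stops("pics/s5.png"); wrist("pics/w5.png")
a=cv2.imread("pics/s5.png"); b=cv2.imread("pics/w5.png"); b=cv2.resize(b,(576,360)); cv2.imwrite("pics/c5.png",np.vstack([cv2.resize(a,(576,266)),b[:330]]))
E
```

```text
[ 0.11929557 -0.24337728  0.30801581]
0.0285 [-0.25052531 -0.21590779  0.00466224]
0.0275 [-0.05391033  0.21217712  0.05287427]
0.0265 [ 0.56485659 -0.22776373 -0.12052634]
0.026 [0.23197612 0.08149276 0.18947074]
slide end 0.1155 resist 3.2778138313617267 f [ 0.646283   -3.21668057 -0.17950944] 18.775
19.4833 [0.58829729 0.11117706 0.09788225] [0.14577106 0.15551065 1.24300931]
```

View pics/c5.png

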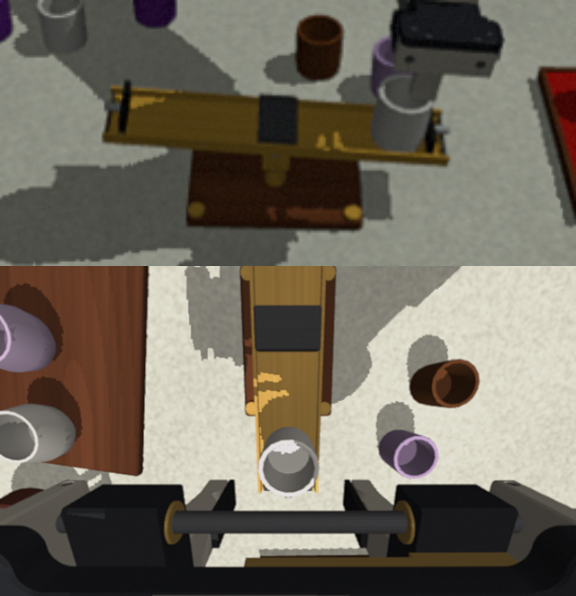

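Cup A stands upright in the left trough against its stop, with the left side down. Now cup B.

Run:
```python
from h import *
robot.goto([.46,-.25,.19],R0); robot.move_gripper(1.0)
pick(.429,-.2785)
robot.goto(tb(-.1,.07),RT); robot.servo_line(tb(-.108,.033),ori=RT,speed=.08); robot.dwell(.15); f0=F(); print(robot.read_t())
for h in(.0285,.027,.026):
    robot.servo_line(tb(-.108,h),ori=RT,speed=.03); f=F()-f0; print(h,f)
    if f[2]>1: break
robot.servo_line(tb(-.1115,h),ori=RT,speed=.03)
y=tslide(-1,.1115,.120,h,f0=f0)
open("yb","w").write(str(y))
stops("pics/s6.png")
robot.move_gripper(.85); print(robot.read_t())
robot.dwell(.6); stops("pics/s7.png")
robot.servo_line(tb(-y,.12),speed=.15); stops("pics/s8.png"); im,P,d=wrist("pics/w8.png"); np.savez("w8.npz",im=im,P=P)
a=cv2.imread("pics/s8.png"); b=cv2.imread("pics/s6.png"); cv2.imwrite("pics/c8.png",np.vstack([cv2.resize(b,(640,295)),cv2.resize(a,(640,295))]))
print(robot.read_t())
```

```text
grip 0.5835906078532173
27.175
0.0285 [-0.34364264 -0.56832367 -0.44608485]
0.027 [ 0.06607078 -0.20763985 -0.83589916]
0.026 [-0.19829809 -0.20815922 -0.26984949]
slide end 0.113 resist 1.720462859045344 f [-0.82392256  1.61290634 -0.30009415] 29.1917
29.8833
31.4083
```

View pics/c8.png

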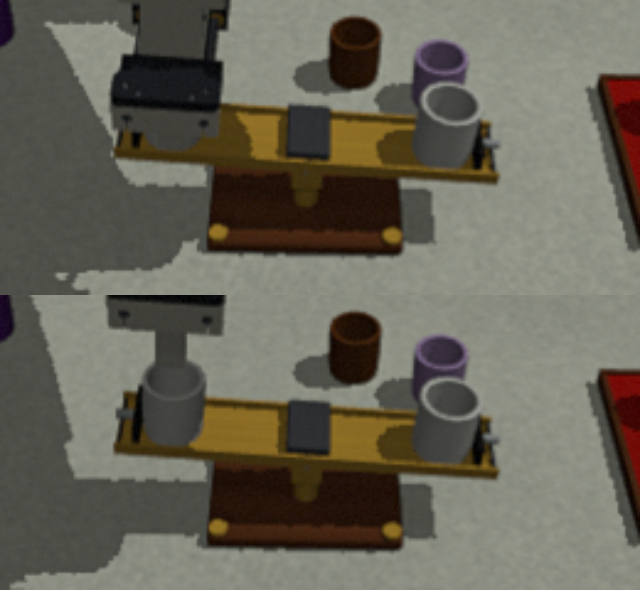

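The left arm (cup A) stays down and the right arm (cup B) stays up, so A is heavier. The right cup may have a small gap to its stop; I'll check from above with the wrist camera.

Run:
```python
from h import *
robot.goto([.67,-.02,.27],ori(90)); robot.dwell(.2)
im,P,d=wrist("pics/w9.png"); np.savez("w9.npz",im=im,P=P); print(robot.read_t())
q=P[...,:2]-C; X=q@EX; Y=q@EY; Z=P[...,2]
for s in(-1,1):
    zr=.086-.07*.113*s+.056-.001
    m=(abs(Y-s*.113)<.035)&(abs(X)<.04)&(abs(Z-zr)<.006); c,r=circ(np.c_[X[m],Y[m]]); print("cup",s,m.sum(),c,r,np.median(Z[m]))
    zs=.109-.07*.14*s
    m=(Y*s>.125)&(Y*s<.165)&(abs(X)<.02)&(abs(Z-zs)<.005); print("stop",m.sum(),np.percentile(Y[m],[2,50,98]),np.median(Z[m]) )
cv2.imwrite("pics/w9c.png",cv2.resize(im[40:200,150:520,::-1],None,fx=2.1,fy=2.1,interpolation=cv2.INTER_CUBIC))
```

```text
33.2167
cup -1 786 [-0.00103468 -0.10904382] 0.023403912822056422 0.14741692589522437
stop 101 [-0.14322632 -0.13137394 -0.12526839] 0.11866113696121405
cup 1 787 [-0.00111598  0.11613436] 0.02358022916634117 0.13122877624888785
stop 165 [0.1258349  0.13336797 0.13607433] 0.09943115443286132
```

View pics/w9c.png

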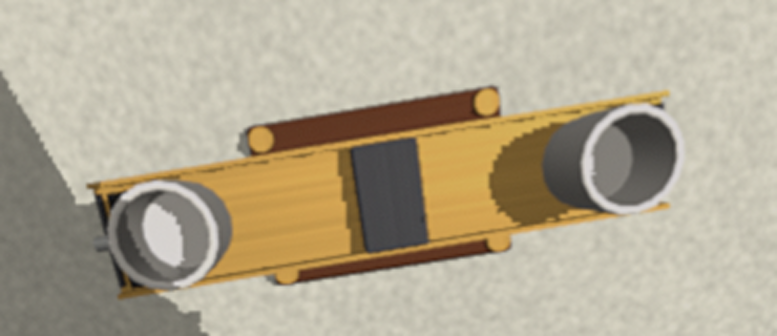

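By kinematics the two contact positions add to 228.5 mm, against 228 mm predicted from the stop spacing, so both cups rest on their stops. A is down and heavier. I'll lift A slowly while following the beam, then put it in the well with a force guard.

Run:
```python
from h import *
robot.goto(tb(.113,.10),RT); robot.move_gripper(.85) 
robot.servo_line(tb(.1148,.0265),ori=RT,speed=.1); robot.move_gripper(.5); print("grip",robot.read_grip_width(),robot.read_t())
robot.servo_line(tb(.108,.028,0),ori=R0,speed=.02)
robot.servo_line(tb(.104,.031,-.07),ori=R0,speed=.02)
robot.servo_line(bp(.10,.20),speed=.15)
W=np.array([.5372,.345]); RW=ori(99.3)
robot.goto([*W,.10],RW); robot.servo_line([*W,.042],speed=.1); robot.dwell(.2); f0=F()
for z in(.036,.033,.030,.0285,.0275,.0265):
    robot.servo_line([*W,z],speed=.03); f=F()-f0; print(z,f.round(2))
    if f[2]>3: break
print(robot.read_t())
im,d=robot.grab_frame("scene"); cv2.imwrite("pics/s10.png",cv2.resize(im[160:290,230:530,::-1],None,fx=2.5,fy=2.5))
```

```text
grip 0.5694399704774737 36.1
0.036 [0.06 0.21 0.39]
0.033 [ 0.17 -0.48 -0.04]
0.03 [-0.39  0.31  0.04]
0.0285 [ 0.06 -0.06 -0.4 ]
0.0275 [-1.43 -0.42  4.69]
42.5667
```

View pics/s10.png

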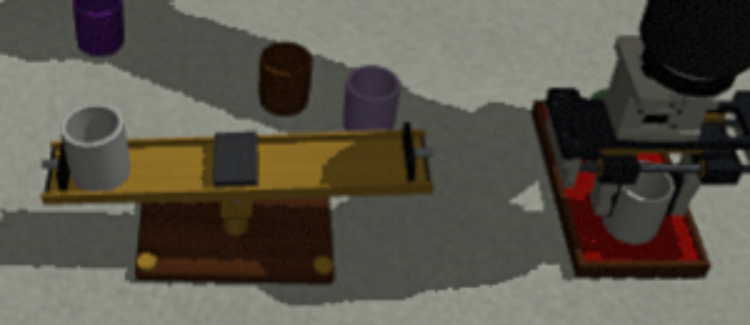

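Contact came with the base about 7 mm above the table, which is well below the 14 mm insert top, so the cup is in the well. The light cup still stands on its arm. Releasing and checking.

Run:
```python
from h import *
robot.servo_line([.5372,.345,.0280],speed=.02)
robot.move_gripper(.85); p=robot.read_position()
robot.servo_line([p[0],p[1],.12],speed=.12)
R=ori(99.3); robot.servo_line(np.array([p[0],p[1],.2])-R[:,0]*.10,speed=.2); robot.dwell(.2)
im,P,d=wrist("pics/w11.png"); print(robot.read_t())
m=(np.hypot(P[...,0]-.537,P[...,1]-.345)<.04)&(P[...,2]>.05)&(P[...,2]<.075); z=P[...,2][m]
print(m.sum(),circ(P[m][:,:2]),np.percentile(z,[5,25,50,75,95]))
t=P[m]; A=np.c_[t[:,:2]-t[:,:2].mean(0),np.ones(len(t))]; print("tilt",np.linalg.lstsq(A,z,rcond=None)[0])
g=(np.hypot(P[...,0]-.440,P[...,1]-.328)<.04)&(P[...,2]>.05)&(P[...,2]<.075); print("green rim",np.median(P[g][:,2]),circ(P[g][:,:2]))
```

```text
45.4833
822 (array([0.53477009, 0.34518711]), np.float64(0.02327540815437649)) [0.05440306 0.05986328 0.06064754 0.06125381 0.0619801 ]
tilt [0.0219207  0.0068465  0.06002237]
green rim 0.06040229731435226 (array([0.44364073, 0.32732595]), np.float64(0.02215827996523578))
```

View pics/w11.png

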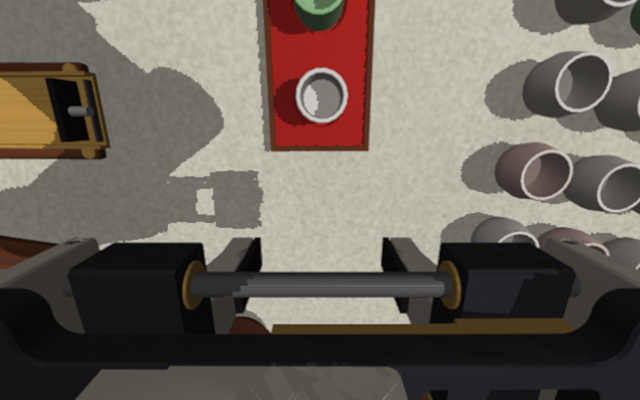

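The white cup's rim (60.6 mm) matches the green cup's (60.4 mm), so it is fully seated and upright. The robot touches nothing, so I'm handing in.

```bash
python3 -c "
from rig import robot
robot.job_done(); print(robot.read_t())"
```

```text
the job is handed in; nothing more can be done
the job is handed in; nothing more can be done
```

The job is handed in: the heavier white cup is in the empty well of the red case, and the lighter one is standing on the right arm of the balance. The clock read about 45 s at the last check, under the 72 s limit.

- **Weighing:** I slid one white cup out on the left arm and the other on the right, each to gentle contact with its stop. The push readings at contact were 3.3 N on the left and 1.7 N on the right. After both were released the left side stayed down, so the left cup is the heavier.
- **First attempt on the left arm:** my push on the stop (2.1 N) tipped the beam. I backed off, followed the beam down and slid the cup to contact again before letting go.
- **Placing:** I lifted the left cup slowly and lowered it into the well until it touched the floor, at 4.7 N.
- **Last checks:** the placed cup's rim is level with the green cup's (60.6 mm against 60.4 mm), so it is upright and fully down. The scene picture after the lift shows the lighter cup still standing on its arm, and I saw no sign that the other objects had moved.
- **Disagreement:** a camera fit put the left cup about 1–3 mm short of its stop. The contact force and the distance between the two contact positions (228.5 mm, 228 mm expected) say it was touching.

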